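Hold the dial angle gauge at its set mark on a rough stud block

ROBOT

A 7-joint arm with a two-finger parallel gripper is mounted at the origin on the work surface. World frame = base frame: x ahead of the robot, y to its left, z up, the work surface at z = 0. Lengths are in m, angles in rad, forces in N, time in s.
With the tool pointing down it reaches from about 0.425 to 0.875 m from the base axis. Payload 4.7 kg.
Tool frame: the origin (TCP) lies at the very end of the fingers, on their centre line; the grasp point (between the pads) lies 19 mm behind it (pinch_z is the distance from the TCP to the grasp point, in m); z points along the fingers, y is the line along which they close (so a half turn about z gives the same grasp; the last joint's range is limited). The gripper opens to 87 mm and grips with 3 to 60 N. Pads are 19 mm wide; open, the fingers measure 117 mm over their backs; the gripper's body (75 mm by 190 mm) begins 51 mm behind the grasp point.
Start: joints at [-1.099, 0.321, -0.07, 1.45, 0.023, 1.371, -0.057], TCP at [0.287, 0.583, 0.223] pointing down, gripper open.
Joint ranges: [-2.86, 2.86], [-0.3, 2.09], [-1.38, 1.24], [0.06, 2.45], [-1.56, 4.7], [0.09, 2.05], [-2.69, 2.69]. Speed limits (rad/s): [2.57, 2.57, 3.14, 3.14, 3.14, 3.14, 3.14].

INTERFACE

Orientations are given as a unit quaternion [x, y, z, w].
In Python, from plant import * gives the robot as it stands.
- The arm moves only by the tool move_arm, never from a script. Its argument "rows" is a list of rows, each a list of 4 numbers: the shift along the tool's x, y, z in m, then the turn about the tool's z in degrees. A call has 1 to 5 rows; each row shifts and turns the commanded pose from where the row before left it, along the tool's axes as they then stand; what a row does not reach is not made up. A row lasts 1/10 s, in which the tool goes at most 50 mm and 8.59 degrees, less where a joint would pass 70% of its speed; a pose out of reach is approached as far as the arm can. A call with a gripper value outside its range is refused whole. "grip" is the closure, from 0 (fully open) to 1 (shut), set as the call begins (left out, the last holds). The fingers move at their own pace and stop on an object; the grip force is fixed at half the most. Time passes only in rows, so rows that do not move let the fingers close. It gives the time, the measured TCP pose, the force, the opening and the grip force at its end, in the units of the state.
- observe(): the state, without advancing time (a new reading comes with each control period).
- read_camera(name): name is "side" or "top" or "wrist"; returns the picture (420x560x3 uint8, red, green, blue); there is no depth.
- camera_model(name): a dict with "camera_matrix" (3x3 intrinsics, pixels), "k1" (the pictures are not rectified: a ray, as slopes to the right and down, at radius r is drawn at 1 + k1 r^2 times it, then the intrinsics apply), "world_to_cam" (4x4, takes a point from world to camera coordinates). Camera axes: x right, y up, looking along -z (the intrinsics and any distortion apply to the point x, -y, -z); pixel columns grow to the right and rows downward; lengths in m; the calibration is good to about 2 mm. A picture is of the moment at which its call begins: read the wrist's pose just before it. camera_model takes no time and is no camera call; for the wrist camera it gives the pose at the moment of the call.
- close_job(): hands the job in; it is judged then, once.
Trained networks look in the newest picture that a camera, given by its name, has taken for a name from the list of things; names that differ only in an ending like _2 or _b are one class to them, and where a whole thing is asked for, a point or a joint stands for the part that bears it (a point fixed in the world has none). Each returns a list of dicts, best first, with "confidence" (0 to 1); they miss things now and then, are a little off and sometimes report something else, mostly with a low value. They report only what shows in the picture. A call takes as long as a camera call. They do not tell look-alikes from the thing itself.
- masks_of(camera, target): "mask" (420x560 bool, what is visible of it) and "centre" ([column, row] in pixels, amid what is visible of it).
The state is a dict: "time": time; "joint_positions": joint angles; "joint_velocities": joint speeds; "effort": joint torques, N m; "position": TCP position; "ee_rot": TCP orientation; "contact_force": force on the tool from outside, world axes, zero at the start; "ft_torque": the same for the moment, N m; "grip_width": opening from 0.0 (shut) to 1.0 (fully open); "grip_force": force on a finger pad.
Only numpy, scipy, OpenCV 4.12 (cv2) and the standard library are available. Lean on these libraries where they do the work, as an engineer would, in place of code of your own. Each camera call takes 0.05 s, during which the arm holds its last target. There are 200 camera calls.

TASK

A mate is about to drill the rough stud block by hand and needs the angle gauge as a sight for the drill. Lift the gauge off its hook, stand it upright and square across the block with its foot on the orange crayon band, then rock it over on the rounded crown until the swinging blue needle settles on the red set mark. Finish still holding it there, foot resting lightly on the wood and needle at rest on the mark, and leave everything else on the bench and rack where it is.

Things in the scene. Friction and masses are not known exactly. Their poses are not given: they have to be found in the camera images.
- gauge: Dial angle gauge, 270 to 450 g, 153 mm tall. Origin: middle of its foot's underside; z up the gauge, x out of the dial, y along the foot. Steel foot 110 (y) x 28 (x) x 12 mm; grey round housing 92 mm across, 24 mm thick, centre at z = 58 mm, white dial; black carrying loop from z = 99 to 153 mm. It hangs by the loop's window: 22 mm wide (y), z = 112 to 146 mm, open right through along x.
- gauge_grip (a point): Centre of the gauge's carrying loop, 128 mm above the foot's underside: grip here, 36 mm wide along y, 20 mm along x. The hook runs through the loop along x, so a gripper closing along y on the outer sides clears it. Axes as gauge.
- needle (a joint): Swinging needle: a weighted, lightly damped pendulum whose tip settles straight up about half a second after each movement. Angle in rad from the gauge's own z to the needle, positive towards the gauge's -y: leaning the gauge's top by an angle towards its own +y makes it settle at plus that angle.
- set_ring (a joint): Angle in rad, on the same scale and sign as needle, at which the red set mark has been fixed on the dial's rim (between 0.22 and 0.42). The needle is on the mark when both joints read the same. The mark stays fixed to the gauge.
- needle_tip (a point): Point on the blue needle 38 mm from the dial's centre, which lies 58 mm above the foot.
- set_mark (a point): Middle of the red set mark on the dial's rim, also 38 mm from the dial's centre. The mark is 4.6 mm wide.
- rack: Fixed plywood tool rack: board 300 (y) x 16 x 200 mm tall. Origin under the board's middle; +x is the hooks' way, away from the robot. Two round 8 mm hooks run level along +x, upper side 181 mm high, and end 78 mm from the origin in a lip 10 mm higher. Gauge and knife hang on one each; which varies. To free the gauge lift it 12 to 24 mm, then draw it 50 mm or more along +x.
- hook_left (a point): Where a thing hangs on the upper side of the rack's hook at +y: 45 mm in front of the board's middle plane, 181 mm high. Axes as the rack.
- hook_right (a point): The same on the hook at -y, 170 mm from the other.
- stud: Rough stud block clamped fast in the vice; it does not move. 180 long (x) x 46 wide (y) x 82.5 mm tall. Origin: middle of its underside, 20 mm above the bench; z up. Its upper side is a lumpy rounded bark crown along x: at the orange band a smooth round of 24.5 mm radius about a level axis along x, 58 mm above the origin. The foot rocks on this round.
- crown (a point): Top of the crown at the middle of the 30 mm wide orange crayon band, 102.5 mm above the bench; axes as stud. The gauge's foot crosses the block here: the gauge's x along the block's x.
- vice: Fixed drill-press vice under the stud block. Origin on the bench under the block; jaws at +y and -y rise to 58 mm, and the screw with its cross handle reaches 190 mm to -y.
- knife: Filling knife with a red handle, 142 mm long, 60 mm wide, hanging by its handle on the rack's other hook. Origin: middle of the blade's lower edge. Leave alone.
- joist: Joist offcut, loose pine block 120 x 145 x 45 mm, lying on the bench. Origin under its centre. Leave alone.
- tape: Roll of tape, 104 mm across, 24 mm high. Origin under its centre. Leave alone.
- holesaw: Dark steel hole saw, cup 54 mm across, 42 mm high. Origin under its centre. Leave alone.
- pencil: Flat red carpenter's pencil, 175 x 14 x 8 mm. Origin under its middle. Leave alone.
- rasp: Rasp with black handle, 270 mm long, 29 mm high. Origin below the joint of handle and blade. Leave alone.
Things that resemble listed ones, but are neither listed nor needed, are in the scene too. There is more than one size of the gauge; the one meant has the size given above.

How it is judged:
By the outcome, as a careful person would: the job done as asked, in the order asked, and still so for the second after the job is handed in, while the arm keeps its last pose, push and grip.
It also fails if it takes over 54 s, if anything falls off the work surface, if the arm or the gripper's body presses on something with over 40 N, if the wrist force passes 120 N, or if a joint passes its speed limit or range.

## Working session

There is one attempt and no reset: what is moved stays moved. The work goes in short steps, Python scripts to look and compute and a tool call to move; the robot and the scene stay as the last step left them, time stands still between calls to the robot, and variables do not carry over. Pictures are saved under pics/ and viewed, at most 10 in all, crops included, and the job is handed in when it is done.

Besides the shell and the picture viewer there is one more tool, called after "Call:" in YAML: its name, and indented under it one key for each argument. move_arm: Moves the arm, as the interface text tells. Its arguments: {"type":"object","properties":{"rows":{"type":"array","items":{"type":"array","items":{"type":"number"}}},"grip":{"type":"number"}},"required":["rows"]}

```bash
ls; mkdir -p pics
cat > h.py <<'E'
from plant import *
import numpy as np, cv2
from scipy.spatial.transform import Rotation as R
def ray(cm,px):
    K=np.array(cm["camera_matrix"]);k1=cm["k1"]
    d=np.array([(px[0]-K[0,2])/K[0,0],(px[1]-K[1,2])/K[1,1]])
    u=d.copy()
    for _ in range(30): u=d/(1+k1*(u@u))
    W=np.array(cm["world_to_cam"]);Rm=W[:3,:3]
    o=-Rm.T@W[:3,3]; v=Rm.T@np.array([u[0],-u[1],-1.]); return o,v/np.linalg.norm(v)
def atz(cm,px,z):
    o,v=ray(cm,px); return o+v*(z-o[2])/v[2]
def tri(*cp):
    A=0;b=0
    for cm,px in cp:
        o,v=ray(cm,px);P=np.eye(3)-np.outer(v,v);A=A+P;b=b+P@o
    p=np.linalg.solve(A,b)
    return p
def proj(cm,p):
    W=np.array(cm["world_to_cam"]);c=W[:3,:3]@p+W[:3,3];u=np.array([c[0],-c[1]])/-c[2]
    u=u*(1+cm["k1"]*(u@u));K=np.array(cm["camera_matrix"]);return np.array([K[0,0]*u[0]+K[0,2],K[1,1]*u[1]+K[1,2]])
def snap(c,f):
    im=read_camera(c);cv2.imwrite("pics/"+f,im[:,:,::-1]);return im
E
python3 - <<'E'
from h import *
s=observe();print(s)
a=snap("side","s0.png");b=snap("top","t0.png")
for c in("side","top"):
    cm=camera_model(c);o,v=ray(cm,(280,210));print(c,o.round(3),v.round(3))
    for t in("gauge","gauge_grip","rack","stud","knife","needle_tip","set_mark","vice","joist"):
        print(c,t,[(np.round(m["centre"],1),round(m["confidence"],2),int(m["mask"].sum())) for m in masks_of(c,t)])
E
```

```text
pics
{'time': 0.0, 'joint_positions': array([-1.09892873,  0.32180436, -0.07006664,  1.45168831,  0.02263873,
        1.37077527, -0.05689751]), 'joint_velocities': array([ 0.00039594, -0.00144102, -0.00062211, -0.002235  , -0.0003052 ,
       -0.00185252,  0.00136289]), 'effort': array([ 6.06058666e-05, -4.91296184e+01, -4.03506327e-01, -3.12524700e+01,
       -6.37399871e-02,  4.39145823e-02,  1.95275220e-04]), 'position': array([0.28708899, 0.58254889, 0.2214668 ]), 'ee_rot': array([ 2.26878822e-01,  9.73922537e-01, -9.33372755e-04, -1.44616928e-04]), 'contact_force': array([-0.32755717,  0.15299217, -0.23162613]), 'ft_torque': array([-0.02653917,  0.00938167, -0.02583703]), 'grip_force': 0.0, 'grip_width': 0.9988144614475013}
side [0.487 0.65  0.843] [ 0.144 -0.631 -0.762]
side gauge [(array([332.9, 244.4]), 0.87, 778), (array([291.6, 202.6]), 0.72, 667), (array([363.3, 192.2]), 0.65, 2202)]
side gauge_grip [(array([333. , 245.9]), 0.91, 755), (array([362.1, 192.7]), 0.89, 2331), (array([289.7, 205.1]), 0.61, 751)]
side rack [(array([352.1, 302.3]), 0.73, 6650)]
side stud [(array
[... 402 characters left out ...]
]
top gauge [(array([251.9, 266.6]), 0.83, 814), (array([346.9, 288.3]), 0.59, 1987), (array([204.4, 295.7]), 0.56, 7967)]
top gauge_grip [(array([328.8, 202.6]), 0.95, 627), (array([347.5, 291. ]), 0.83, 1871), (array([248.9, 266.4]), 0.56, 810), (array([210. , 206.5]), 0.21, 464)]
top rack [(array([206.1, 296.8]), 0.69, 8191)]
top stud [(array([417. , 217.2]), 0.88, 2432)]
top knife [(array([152.2, 269.3]), 0.71, 124), (array([416.5, 215.3]), 0.61, 2514)]
top needle_tip []
top set_mark []
top vice [(array([444.7, 219.8]), 0.61, 4174), (array([237.2, 136.9]), 0.49, 4007), (array([203.2, 295.1]), 0.35, 8207)]
top joist [(array([238.7, 135. ]), 0.93, 4022), (array([249.1, 266. ]), 0.55, 745)]
```

```bash
python3 -c "
import cv2
for n in('s0','t0'):
    cv2.imwrite(f'pics/{n}b.png',cv2.resize(cv2.imread(f'pics/{n}.png'),(800,600),interpolation=cv2.INTER_CUBIC))"
```

```text
(no output)
```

View pics/s0b.png

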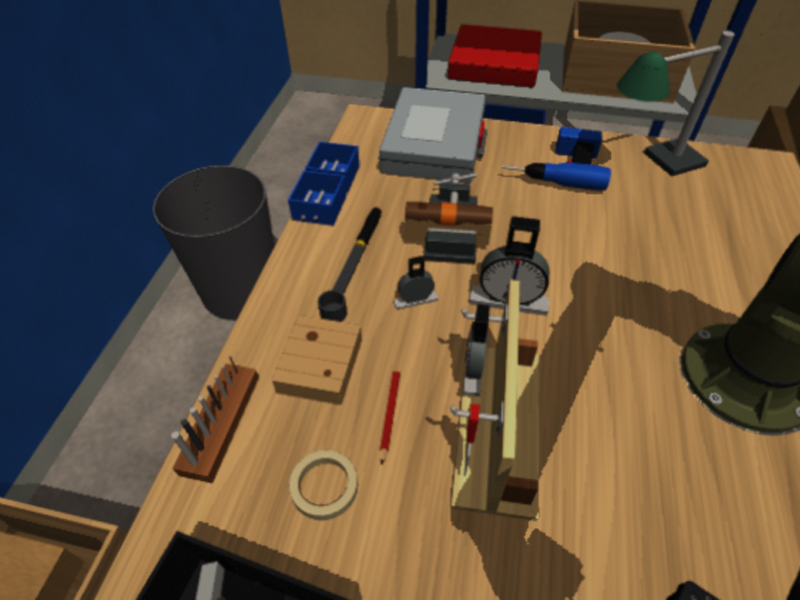

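View pics/t0b.png

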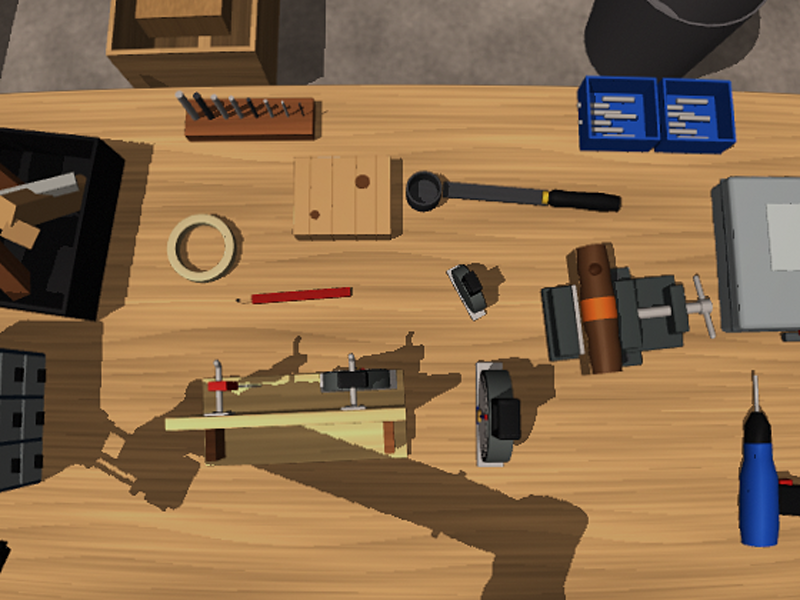

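The rack is lower left of the top view. The full-size gauge hangs on its right hook at (357,380) in the 800 px picture, the knife on the left hook at (218,385). A bigger or similar gauge stands at (495,415) and a small one at (467,290). The stud with its orange band is at (598,308).

```bash
python3 - <<'E'
from h import *
t=camera_model("top");s=camera_model("side");k=560/800
def T(x,y,z): return atz(t,(x*k,y*k),z).round(4)
def S(x,y,z): return atz(s,(x*k,y*k),z).round(4)
print("board top corners",T(165,418,.2),T(405,408,.2),T(165,430,.2),T(405,419,.2))
print("hooks tip",T(218,361,.191),T(351,354,.191)," base",T(218,412,.177),T(352,406,.177))
print("side hook tips",S(453,411,.187),S(464,316,.187))
im=cv2.imread("pics/t0.png");hsv=cv2.cvtColor(im,cv2.COLOR_BGR2HSV)
m=cv2.inRange(hsv,(5,200,150),(15,255,255));m[:, :400]=0;m[:,445:]=0;m[:190]=0;m[240:]=0
ys,xs=np.nonzero(m);print("band",len(xs),xs.mean(),ys.mean(),xs.min(),xs.max(),ys.min(),ys.max(),atz(t,(xs.mean(),ys.mean()),.1))
rect=cv2.minAreaRect(np.c_[xs,ys].astype(np.float32));print(rect)
print("stud ends",T(593,245,.1),T(606,373,.1))
im=cv2.imread("pics/s0.png");hsv=cv2.cvtColor(im,cv2.COLOR_BGR2HSV)
m=cv2.inRange(hsv,(5,200,120),(15,255,255));m[:, :290]=0;m[:,345:]=0;m[:130]=0;m[170:]=0
ys2,xs2=np.nonzero(m);print("band side",len(xs2),xs2.mean(),ys2.mean());print("tri",tri((t,(xs.mean(),ys.mean())),(s,(xs2.mean(),ys2.mean()))))
print("loop top tri-ish",T(352,378,.188), S(482,312,.188))
print("standing gauge",T(509,420,.19),"small",T(470,282,.1),"joist",T(390,240,.045))
w=camera_model("wrist");o,v=ray(w,(280,210));st=observe();Rt=R.from_quat(st["ee_rot"]).as_matrix()
print("wrist cam in tool",Rt.T@(o-st["position"]),Rt.T@v, w["camera_matrix"],w["k1"])
W=np.array(w["world_to_cam"]);print("cam axes in tool\n",(Rt.T@W[:3,:3].T).round(3))
E
python3 - <<'E'
import cv2
i=cv2.imread('pics/t0.png');a=i[235:335,110:290];b=i[150:270,370:520]
a=cv2.resize(a,(800,444),interpolation=3);cv2.imwrite('pics/c1.png',a)
E
```

```text
board top corners [0.4328 0.3361 0.2   ] [0.4477 0.0384 0.2   ] [0.418  0.3357 0.2   ] [0.4343 0.0384 0.2   ]
hooks tip [0.5045 0.2727 0.191 ] [0.514  0.1056 0.191 ]  base [0.4405 0.2747 0.177 ] [0.4494 0.1047 0.177 ]
side hook tips [0.5017 0.2816 0.187 ] [0.5094 0.1181 0.187 ]
band 288 419.09722222222223 215.37847222222223 409 429 208 223 [ 0.58211634 -0.23080375  0.1       ]
((419.03656005859375, 215.3292694091797), (14.797825813293457, 19.435951232910156), 83.6598129272461)
stud ends [ 0.6704 -0.2257  0.1   ] [ 0.4919 -0.2385  0.1   ]
band side 119 313.5966386554622 147.4453781512605
tri [ 0.58341945 -0.2342355   0.08730498]
loop top tri-ish [0.4843 0.1043 0.188 ] [0.4836 0.1057 0.188 ]
standing gauge [ 0.4325 -0.0903  0.19  ] small [ 0.6178 -0.0521  0.1   ] joist [0.6878 0.0592 0.045 ]
wrist cam in tool [ 0.07693852 -0.00052039 -0.16226242] [-2.97554318e-01 -7.40480614e-04  9.54704603e-01] [[303.35009586   0.         280.59203243]
 [  0.         303.35009586 204.04905409]
 [  0.           0.           1.        ]] -0.026477687638929208
cam axes in tool
 [[ 0.     0.96   0.279]
 [ 1.    -0.    -0.001]
 [-0.001  0.279 -0.96 ]]
```

View pics/c1.png

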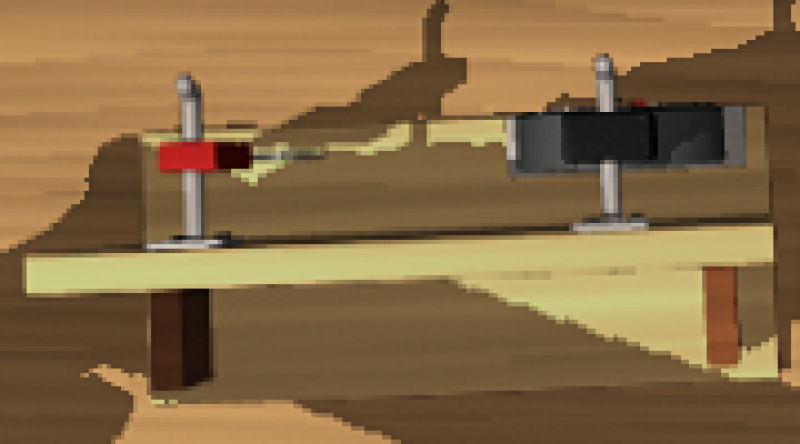

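The red mark shows beyond the housing's far edge, at (640,103) in the crop. So the dial faces +x (away from the robot), and the knife is on the other hook at (190,155). I'll raise the arm, go above the gauge, and turn so the wrist camera ends up on the dial side.

Call:
move_arm:
  rows:
    - [0,0,-0.03,0]
    - [0,0,-0.03,0]
    - [-0.0323,-0.0285,0,0]
    - [-0.0323,-0.0285,0,0]
    - [-0.0323,-0.0285,0,0]
  grip: 0

```text
time: 1.5
position: [0.3369, 0.4623, 0.2828]
ee_rot: [0.227, 0.974, 0.0, 0.0]
contact_force: [0.2, 0.0, 1.5]
grip_width: 0.998
grip_force: 0.0
```

Call:
move_arm:
  rows:
    - [-0.0323,-0.0285,0,0]
    - [-0.0323,-0.0285,0,0]
    - [-0.0323,-0.0285,0,0]
    - [-0.0323,-0.0285,0,0]
    - [-0.0323,-0.0285,0,0]

```text
time: 2.0
position: [0.4188, 0.2626, 0.2829]
ee_rot: [0.227, 0.974, 0.0, 0.0]
contact_force: [0.4, 0.5, 1.0]
grip_width: 1.0
grip_force: 0.0
```

Call:
move_arm:
  rows:
    - [-0.0323,-0.0285,0,0]
    - [-0.0323,-0.0285,0,0]
    - [-0.0323,-0.0285,0,0]
    - [-0.0323,-0.0285,0,0]
    - [0,0,0,8.4]

```text
time: 2.5
position: [0.4859, 0.0976, 0.2831]
ee_rot: [0.303, 0.953, -0.001, 0.001]
contact_force: [-0.4, 0.7, -1.0]
grip_width: 1.002
grip_force: 0.0
```

Call:
move_arm:
  rows:
    - [0,0,0,8.4]
    - [0,0,0,8.4]
    - [0,0,0,8.4]
    - [0,0,0,8.4]
    - [0,0,0,8.4]

```text
time: 3.0
position: [0.4838, 0.105, 0.2827]
ee_rot: [0.622, 0.783, 0.0, 0.0]
contact_force: [0.3, -0.1, 0.2]
grip_width: 1.003
grip_force: 0.0
```

Call:
move_arm:
  rows:
    - [0,0,0,8.4]
    - [0,0,0,8.4]
    - [0,0,0,8.4]
    - [0,0,0,8.4]
    - [0,0,0,8.4]

```text
time: 3.5
position: [0.4838, 0.105, 0.2827]
ee_rot: [0.862, 0.508, 0.0, -0.0]
contact_force: [1.1, -0.0, 0.8]
grip_width: 0.999
grip_force: 0.0
```

Call:
move_arm:
  rows:
    - [0,0,0,8.4]
    - [0,0,0,8.4]
    - [0,0,0,8.4]
    - [0,0,0,8.4]
    - [0,0,0,8.4]

```text
time: 4.0
position: [0.4838, 0.105, 0.2827]
ee_rot: [0.986, 0.165, 0.0, -0.0]
contact_force: [0.5, -0.3, -0.8]
grip_width: 0.999
grip_force: 0.0
```

Call:
move_arm:
  rows:
    - [0,0,0,8.4]
    - [0,0,0,8.1]
    - [0,0,0,0]

```text
time: 4.3
position: [0.4838, 0.1049, 0.2827]
ee_rot: [1.0, 0.025, 0.0, -0.0]
contact_force: [-0.0, 0.2, 1.0]
grip_width: 0.998
grip_force: 0.0
```

Run:
```python
from h import *
s=observe();Rt=R.from_quat(s["ee_rot"]).as_matrix();print(s["time"],s["position"],Rt.round(3),s["joint_positions"])
w=camera_model("wrist");im=snap("wrist","w1.png")
for t in("gauge","gauge_grip","needle_tip","set_mark"):
    print(t,[(np.round(m["centre"],1),round(m["confidence"],2),int(m["mask"].sum())) for m in masks_of("wrist",t)])
for p in([.483,.105,.188],[.5,.105,.165],[.514,.1065,.191]): print(proj(w,np.array(p)))
cv2.imwrite("pics/w1b.png",cv2.resize(im[:,:,::-1],(800,600)))
```

```text
4.3 [0.48382323 0.10492832 0.28269307] [[ 0.999  0.05   0.   ]
 [ 0.05  -0.999  0.   ]
 [ 0.    -0.    -1.   ]] [-0.55465467 -0.04272929  0.27937758  1.73961931  0.01179673  1.44274741
 -1.79813232]
gauge [(array([423.2, 217.6]), 0.8, 6836), (array([416.4,  72.3]), 0.75, 3119), (array([277. , 186.9]), 0.64, 3284)]
gauge_grip [(array([421.8, 218. ]), 0.82, 6836), (array([287. , 186.1]), 0.58, 3323), (array([416.7,  76.5]), 0.56, 3106)]
needle_tip [(array([407.9, 228.7]), 0.54, 269), (array([279.6, 171.5]), 0.48, 29)]
set_mark [(array([281. , 168.5]), 0.72, 66), (array([285.1, 187.3]), 0.28, 3266)]
[280.5041766  206.48691121]
[281.43636176 182.23938159]
[280.55790651 172.33871382]
```

View pics/w1b.png

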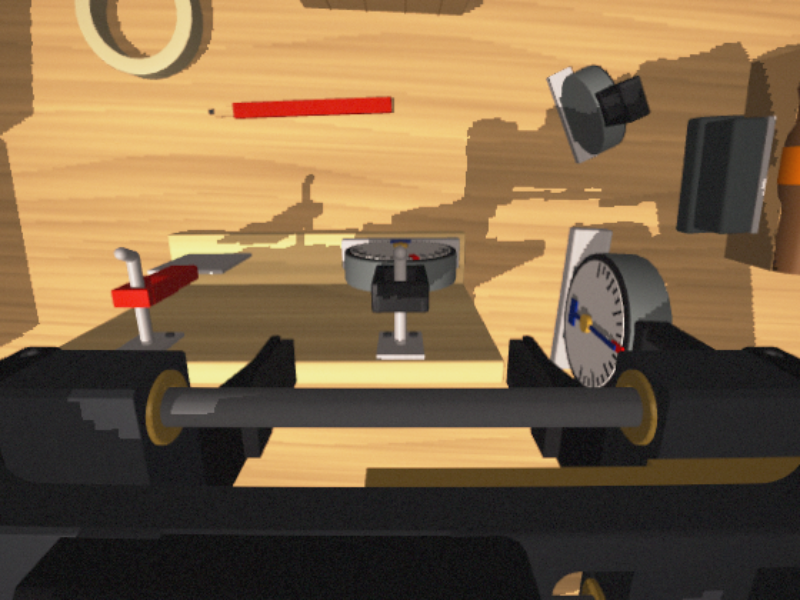

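The wrist view shows the loop centred at (400,287) under the tool, its foot parallel to the board. The set mark is at about (413,257). I'll go down and grip.

Call:
move_arm:
  rows:
    - [0,0,0.03,0]
    - [0,0,0.03,0]
    - [0,0,0.03,0]
    - [0,0,0.03,0]
    - [0,0,0.017,0]

```text
time: 5.05
position: [0.4825, 0.1046, 0.1431]
ee_rot: [1.0, 0.026, -0.002, 0.0]
contact_force: [0.3, 0.1, -0.2]
grip_width: 1.001
grip_force: 0.0
```

Call:
move_arm:
  rows:
    - [0,0,0,0]
    - [0,0,0,0]
    - [0,0,0,0]
    - [0,0,0,0]
    - [0,0,0,0]
  grip: 1

```text
time: 5.55
position: [0.4845, 0.1052, 0.1465]
ee_rot: [1.0, 0.025, 0.001, -0.0]
contact_force: [-0.6, 0.8, 0.6]
grip_width: 0.63
grip_force: 0.0
```

Call:
move_arm:
  rows:
    - [0,0,0,0]
    - [0,0,0,0]
    - [0,0,0,0]
    - [0,0,0,0]
    - [0,0,0,0]

```text
time: 6.05
position: [0.484, 0.1052, 0.1457]
ee_rot: [1.0, 0.025, 0.0, -0.0]
contact_force: [-0.3, 0.7, 1.5]
grip_width: 0.408
grip_force: 30.0
```

Gripped at about 36 mm, as expected. Now lift 18 mm and draw it out along +x.

Call:
move_arm:
  rows:
    - [0,0,-0.009,0]
    - [0,0,-0.009,0]
    - [0,0,0,0]
    - [0.01,0,0,0]
    - [0.015,0,0,0]

```text
time: 6.55
position: [0.509, 0.1063, 0.1634]
ee_rot: [1.0, 0.025, -0.0, -0.0]
contact_force: [1.0, 0.2, -2.8]
grip_width: 0.411
grip_force: 30.0
```

Call:
move_arm:
  rows:
    - [0.015,0,0,0]
    - [0.015,0,0,0]
    - [0.015,0,0,0]
    - [0.006,0,0,0]
    - [0,0,0,0]

```text
time: 7.05
position: [0.5603, 0.1086, 0.1629]
ee_rot: [1.0, 0.025, -0.0, 0.0]
contact_force: [-0.6, 0.5, -3.7]
grip_width: 0.41
grip_force: 30.0
```

Call:
move_arm:
  rows:
    - [0,0,0,0]
    - [0,0,0,0]
    - [0,0,0,0]
    - [0,0,0,0]
    - [0,0,0,0]

```text
time: 7.55
position: [0.5596, 0.1088, 0.1637]
ee_rot: [1.0, 0.025, 0.0, -0.0]
contact_force: [-0.4, 0.6, -3.3]
grip_width: 0.41
grip_force: 30.0
```

Run:
```python
from h import *
s=observe();print(s["time"],s["position"],s["contact_force"],s["ft_torque"])
w=camera_model("wrist");im=snap("wrist","w2.png")
Rt=R.from_quat(s["ee_rot"]).as_matrix()
for t in("gauge","needle_tip","set_mark"):
    print(t,[(np.round(m["centre"],1),round(m["confidence"],2),int(m["mask"].sum())) for m in masks_of("wrist",t)])
# gauge frame: x=tool x, y=-tool y, z up; origin 128 below grasp
G=np.c_[Rt[:,0],-Rt[:,1],-Rt[:,2]]; o=s["position"]-Rt[:,2]*.019-G[:,2]*.128
for z in(0,.02,.058,.096): print("dial",z,proj(w,o+G@[.0125,0,z]).round(1))
for a in(.2,.3,.4): print(a,proj(w,o+G@[.0125,-.038*np.sin(a),.058+.038*np.cos(a)]).round(1))
c=proj(w,o+G@[.0125,0,.08]).astype(int)
cr=im[max(c[1]-70,0):c[1]+50,c[0]-80:c[0]+80];print(c)
cv2.imwrite("pics/w2b.png",cv2.resize(cr[:,:,::-1],(800,600),interpolation=cv2.INTER_CUBIC))
```

```text
7.55 [0.55961857 0.10878649 0.16374929] [-0.38311757  0.57213473 -3.31309772] [0.03131775 0.11485122 0.00975097]
gauge [(array([281. , 226.3]), 0.93, 9494), (array([477.3, 312.3]), 0.81, 2010), (array([466.5, 152.2]), 0.7, 6264), (array([195.5, 139.5]), 0.16, 2119)]
needle_tip [(array([280.6, 202.7]), 0.65, 302)]
set_mark [(array([296.2, 228.7]), 0.41, 59)]
dial 0 [280.7 188.1]
dial 0.02 [280.7 193.4]
dial 0.058 [280.7 206. ]
dial 0.096 [280.6 223.6]
0.2 [292.9 223.2]
0.3 [298.8 222.7]
0.4 [304.4 222. ]
[280 215]
```

View pics/w2b.png

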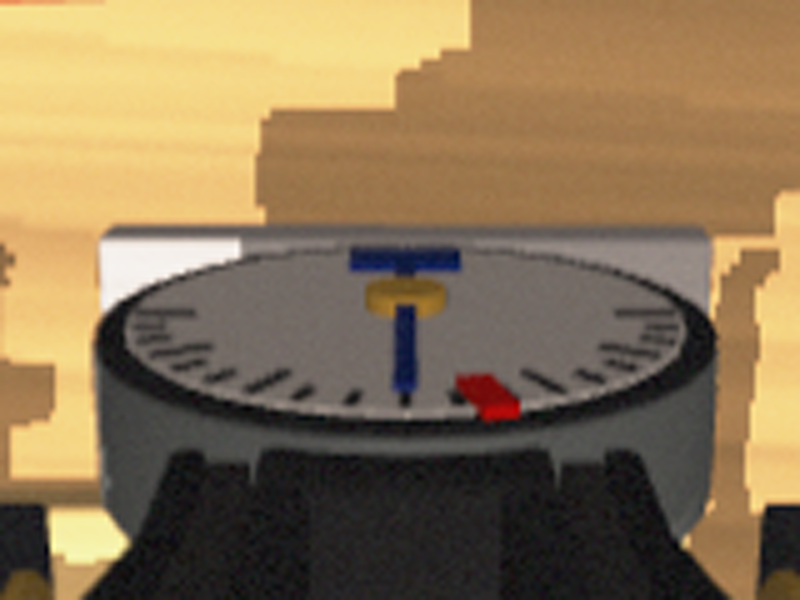

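The dial shows clearly: the blue needle is vertical at (404,345) and the red mark is at (488,397) in the crop, at about 16°. I'll compute that more exactly and work out the stud geometry and the move to set the gauge down.

```bash
cat > dial.py <<'E'
from h import *
def dial(im,w,s,x):
    Rt=R.from_quat(s["ee_rot"]).as_matrix();G=np.c_[Rt[:,0],-Rt[:,1],-Rt[:,2]]; o=s["position"]-Rt[:,2]*.019-G[:,2]*.128
    hsv=cv2.cvtColor(im,cv2.COLOR_RGB2HSV)
    red=cv2.inRange(hsv,(0,170,90),(6,255,255))|cv2.inRange(hsv,(172,170,90),(180,255,255));blue=cv2.inRange(hsv,(105,120,60),(130,255,255))
    def P(px):
        q,v=ray(w,px);q=G.T@(q-o);v=G.T@v;return q+v*(x-q[0])/v[0]
    out=[]
    for m in(red,blue):
        m[:150]=0;m[240:]=0;m[:,:210]=0;m[:,350:]=0
        ys,xs=np.nonzero(m);pts=np.array([P(a) for a in zip(xs,ys)]);out.append(pts)
    return out
E
python3 - <<'E'
from dial import *
s=observe();w=camera_model("wrist");im=cv2.imread("pics/w2.png")[:,:,::-1].copy()
for x in(.012,.014,.016):
    r,b=dial(im,w,s,x);b=b[b[:,2]>.062]
    c=r.mean(0);print(x,len(r),c.round(4),"rad",np.hypot(c[1],c[2]-.058).round(4),"ang",np.arctan2(-c[1],c[2]-.058).round(4),"needle",len(b),b.mean(0).round(4),b[:,2].max())
t=camera_model("top");i=cv2.imread("pics/t0.png");hsv=cv2.cvtColor(i,cv2.COLOR_BGR2HSV)
m=cv2.inRange(hsv,(0,60,20),(12,255,200));m[:,:395]=0;m[:,440:]=0;m[:165]=0;m[268:]=0
n,l,st,ce=cv2.connectedComponentsWithStats(m)
k=1+st[1:,4].argmax();ys,xs=np.nonzero(m);print(st[k],len(xs))
# mid-line per row
P=[]
for y in range(172,260):
    q=xs[ys==y]
    if len(q)>12: P.append(atz(t,((q.min()+q.max())/2,y),.092))
P=np.array(P);f=np.polyfit(P[:,0],P[:,1],1);print("axis slope dy/dx",f, "y at .582",np.polyval(f,.582),P[0],P[-1],len(P))
E
```

```text
0.012 76 [ 0.012  -0.0104  0.0956] rad 0.039 ang 0.2708 needle 47 [ 0.012  -0.0001  0.0788] 0.09362105785583288
0.014 76 [ 0.014  -0.0101  0.1011] rad 0.0443 ang 0.2303 needle 53 [ 0.014  -0.0001  0.0828] 0.09921332939889616
0.016 76 [ 0.016  -0.0098  0.1066] rad 0.0496 ang 0.1985 needle 53 [ 0.016  -0.0001  0.089 ] 0.10480560094195943
[ 404  171   32   91 1933] 1933
axis slope dy/dx [ 0.09935086 -0.29075826] y at .582 -0.23293606360075497 [ 0.67094482 -0.23066954  0.092     ] [ 0.49617833 -0.24144571  0.092     ] 88
```

Call:
move_arm:
  rows:
    - [0,0.023,0,0]
    - [0,0.023,0,0]
    - [-0.003,0.023,0,0]
    - [0,0,0.02,0]
    - [0,0,0.02,0]

```text
time: 8.25
position: [0.561, 0.0386, 0.124]
ee_rot: [1.0, 0.024, 0.001, -0.0]
contact_force: [0.3, 0.6, -4.1]
grip_width: 0.41
grip_force: 30.0
```

Call:
move_arm:
  rows:
    - [0,0,0.008,0]
    - [0,0,0.003,0]
    - [0,0,0,0]
    - [0,0,0,0]
    - [0,0,0.002,0]

```text
time: 8.75
position: [0.5613, 0.0399, 0.1118]
ee_rot: [1.0, 0.025, 0.001, -0.0]
contact_force: [0.3, 0.2, -4.0]
grip_width: 0.407
grip_force: 30.0
```

Run:
```python
import cv2
i=cv2.imread('pics/t0.png');a=i[150:280,365:538]
cv2.imwrite('pics/c2.png',cv2.resize(a,(797,600),interpolation=cv2.INTER_CUBIC))
```

```text
(no output)
```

View pics/c2.png

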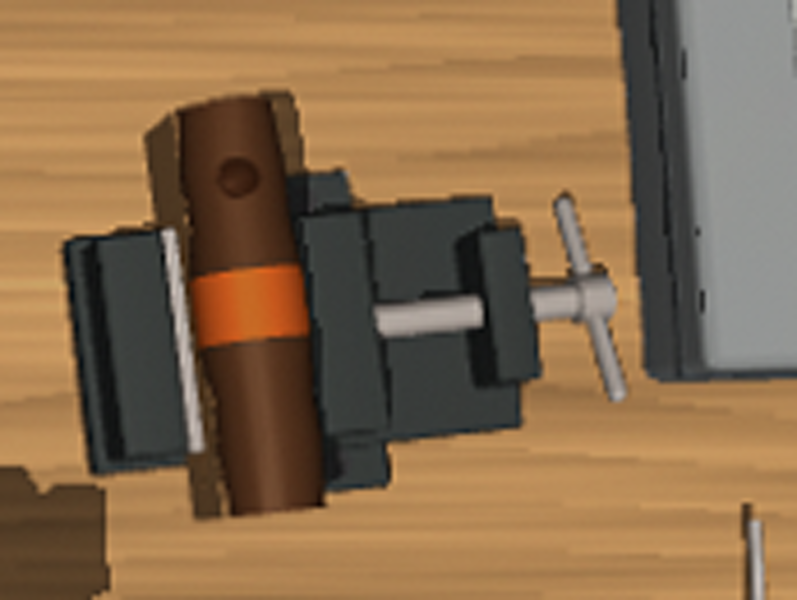

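The crop shows the vice and stud skewed together: jaw edge from (163,230) to (190,450), screw from (378,320) to (480,308), band corners at about (192,275), (302,263), (308,333) and (200,345).

Run:
```python
from h import *
t=camera_model("top");k=173/797
def T(p,z): return atz(t,(365+p[0]*k-.5+.5*k,150+p[1]*k-.5+.5*k),z)
def yaw(a,b,z): d=T(b,z)-T(a,z);return np.arctan2(d[1],d[0]).round(4)
print("jaw in",yaw((190,450),(163,230),.058),"jaw out",yaw((93,472),(65,243),.058),"other jaw",yaw((330,437),(302,215),.058),yaw((388,438),(365,215),.058))
print("screw",yaw((378,320),(480,308),.04)+np.pi/2,"stud end",yaw((230,517),(325,505),.085)+np.pi/2,"band edges",yaw((200,345),(308,333),.09)+np.pi/2,yaw((192,275),(302,263),.09)+np.pi/2)
for p in((192,275),(302,263),(308,333),(200,345)): print(T(p,.078).round(4))
# band centre by fitting cylinder model: project modelled band outline, compare centroid
im=cv2.imread("pics/t0.png");s=camera_model("side");ims=cv2.imread("pics/s0.png")
def mask(im,b):
    h=cv2.cvtColor(im,cv2.COLOR_BGR2HSV);m=cv2.inRange(h,(4,180,110),(16,255,255));M=m*0;M[b[0]:b[1],b[2]:b[3]]=m[b[0]:b[1],b[2]:b[3]];ys,xs=np.nonzero(M);return np.array([xs.mean(),ys.mean()]),len(xs)
mt,ms=mask(im,(190,240,400,445)),mask(ims,(130,170,290,345));print(mt,ms)
from scipy.optimize import least_squares
def model(cm,x,y,yw):
    c,s_=np.cos(yw),np.sin(yw);o,_=ray(cm,(280,210));pts=[]
    for a in np.linspace(-1.4,1.4,29):
        for u in(-.015,.015):
            n=np.array([-s_*np.sin(a),c*np.sin(a),np.cos(a)])
            p=np.array([x+c*u,y+s_*u,.078])+.0245*n
            if (o-p)@n>0: pts.append(proj(cm,p))
    h=cv2.convexHull(np.array(pts,np.float32));m=cv2.moments(h);return np.array([m["m10"]/m["m00"],m["m01"]/m["m00"]]),m["m00"]
for use in("t","s","ts"):
    f=lambda q:np.concatenate(([model(t,*q,.115)[0]-mt[0]] if "t" in use else [])+([model(s,*q,.115)[0]-ms[0]] if "s" in use else []))
    r=least_squares(f,[.582,-.232],diff_step=1e-3);print(use,r.x.round(4),r.fun.round(2),model(t,*r.x,.115)[1],model(s,*r.x,.115)[1])
```

```text
jaw in 0.0973 jaw out 0.1014 other jaw 0.0945 0.0688
screw 0.11239632679489664 stud end 0.11589632679489648 band edges 0.10729632679489653 0.10779632679489648
[ 0.5969 -0.2108  0.078 ]
[ 0.6022 -0.2602  0.078 ]
[ 0.5713 -0.2619  0.078 ]
[ 0.5661 -0.2135  0.078 ]
(array([418.97478992, 215.56302521]), 357) (array([313.70588235, 147.97794118]), 136)
t [ 0.5829 -0.2354] [0. 0.] 364.1093042702414 129.65083088492975
s [ 0.583  -0.2338] [0. 0.] 364.24331512418576 129.91461025876924
ts [ 0.583  -0.2351] [-0.13 -0.01  0.06 -0.28] 364.13352407165803 129.6955815886613
```

Call:
move_arm:
  rows:
    - [0,0,0,0]
    - [0,0,0,0]
    - [0,0,0.001,0]
    - [0,0,0,0]
    - [0,0,0,0]

```text
time: 9.25
position: [0.5606, 0.0398, 0.1109]
ee_rot: [1.0, 0.025, 0.001, -0.0]
contact_force: [-2.7, 0.1, 5.2]
grip_width: 0.414
grip_force: 30.0
```

Call:
move_arm:
  rows:
    - [0,0,0.001,0]
    - [0,0,0,0]
    - [0,0,0,0]
    - [0,0,0,0]

```text
time: 9.65
position: [0.5608, 0.0398, 0.1109]
ee_rot: [1.0, 0.025, 0.001, -0.0]
contact_force: [-3.9, -0.1, 10.1]
grip_width: 0.409
grip_force: 30.0
```

Contact is confirmed, with the TCP 111 mm above the foot. The tool stays vertical, so the lean must pivot about the closing line. I'll release, rise, turn 90° and grip the loop's top bar along x.

Call:
move_arm:
  rows:
    - [0,0,-0.0005,0]
    - [0,0,0,0]
    - [0,0,0,0]
    - [0,0,0,0]
    - [0,0,0,0]
  grip: 0

```text
time: 10.15
position: [0.5602, 0.0397, 0.1089]
ee_rot: [1.0, 0.025, -0.0, 0.0]
contact_force: [0.5, -0.1, 0.1]
grip_width: 0.777
grip_force: 0.0
```

Call:
move_arm:
  rows:
    - [0,0,0,0]
    - [0,0,-0.02,0]
    - [0,0,-0.03,0]
    - [0,0,-0.03,0]
    - [0,0,0,0]

```text
time: 10.65
position: [0.5631, 0.0399, 0.1937]
ee_rot: [1.0, 0.025, 0.004, -0.001]
contact_force: [0.3, 0.1, 0.4]
grip_width: 1.002
grip_force: 0.0
```

Run:
```python
from h import *
s=observe();print(s["time"],s["position"],s["contact_force"],s["joint_positions"].round(2))
w=camera_model("wrist");im=snap("wrist","w3.png")
for t in("gauge","gauge_grip"):
    print(t,[(np.round(m["centre"],1),round(m["confidence"],2),int(m["mask"].sum())) for m in masks_of("wrist",t)])
Rt=R.from_quat(s["ee_rot"]).as_matrix();o=np.array([s["position"][0],s["position"][1],0]);G=np.c_[Rt[:,0],-Rt[:,1],-Rt[:,2]]
i=im[:,:,::-1].copy()
for a,b,c in((.14,.055,0.012),(.14,-.055,.012),(-.014,.055,.012),(.014,.055,.012),(.014,-.055,.012),(.01,.018,.153),(.01,-.018,.153),(-.01,.018,.153),(-.01,-.018,.153)):
    p=proj(w,o+G@[a,b,c]);cv2.circle(i,tuple(int(round(q)) for q in p),2,(0,255,0),-1)
cv2.imwrite("pics/w3b.png",cv2.resize(i[100:400,80:480],(800,600)))
```

```text
10.65 [0.56309659 0.03986563 0.19366792] [0.31587269 0.06844003 0.3630093 ] [-0.44  0.15  0.36  1.73 -0.06  1.27 -1.59]
gauge [(array([374.9, 146.3]), 0.8, 3286), (array([279.5, 186.3]), 0.74, 86), (array([372. , 302.7]), 0.68, 1159)]
gauge_grip [(array([376.2, 145.7]), 0.93, 3359), (array([281.4, 203.3]), 0.84, 5350), (array([369.9, 305. ]), 0.81, 1303)]
```

View pics/w3b.png

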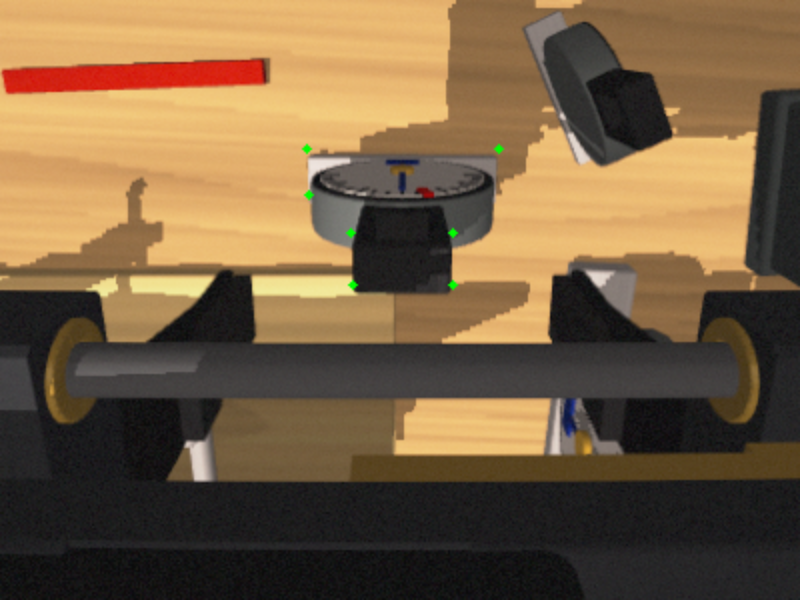

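The gauge stands on the bench, centred within about 2 mm of the tool. Now turn 90°.

Call:
move_arm:
  rows:
    - [0,0,0,-8.2]
    - [0,0,0,-8.2]
    - [0,0,0,-8.2]
    - [0,0,0,-8.2]
    - [0,0,0,-8.2]

```text
time: 11.3
position: [0.5592, 0.0397, 0.1873]
ee_rot: [0.926, 0.376, -0.001, -0.0]
contact_force: [-0.5, 0.3, 0.7]
grip_width: 1.001
grip_force: 0.0
```

Call:
move_arm:
  rows:
    - [0,0,0,-8.2]
    - [0,0,0,-8.2]
    - [0,0,0,-8.2]
    - [0,0,0,-8.2]
    - [0,0,0,-8.2]

```text
time: 11.8
position: [0.5592, 0.0396, 0.1873]
ee_rot: [0.736, 0.677, -0.001, -0.001]
contact_force: [-0.2, -0.4, 0.0]
grip_width: 0.999
grip_force: 0.0
```

Call:
move_arm:
  rows:
    - [0,0,0,-8.0]
    - [0,0,0.03,0]
    - [0,0,0.02,0]
    - [0,0,0,0]
    - [0,0,0,0]

```text
time: 12.3
position: [0.5595, 0.0396, 0.1382]
ee_rot: [0.689, 0.725, -0.001, -0.001]
contact_force: [0.4, 0.0, 0.1]
grip_width: 0.997
grip_force: 0.0
```

Call:
move_arm:
  rows:
    - [0,0.001,0.009,0]
    - [0,0,0,0]
    - [0,0,0,0]

```text
time: 12.6
position: [0.5614, 0.0398, 0.1303]
ee_rot: [0.689, 0.725, 0.0, 0.0]
contact_force: [0.0, -0.4, 0.7]
grip_width: 0.997
grip_force: 0.0
```

Call:
move_arm:
  rows:
    - [0,0,0,0]
    - [0,0,0,0]
    - [0,0,0,0]
    - [0,0,0,0]
    - [0,0,0,0]
  grip: 1

```text
time: 13.1
position: [0.5612, 0.0398, 0.1301]
ee_rot: [0.689, 0.725, 0.0, 0.0]
contact_force: [0.1, -0.5, 0.1]
grip_width: 0.631
grip_force: 0.0
```

Call:
move_arm:
  rows:
    - [0,0,0,0]
    - [0,0,0,0]
    - [0,0,0,0]
    - [0,0,0,0]
    - [0,0,0,0]

```text
time: 13.6
position: [0.5611, 0.0398, 0.1301]
ee_rot: [0.689, 0.725, -0.0, -0.0]
contact_force: [-1.4, 0.3, -0.6]
grip_width: 0.223
grip_force: 30.0
```

Call:
move_arm:
  rows:
    - [0,0,0,0]
    - [0,0,0,0]
    - [0,0,0,0]

```text
time: 13.9
position: [0.5612, 0.0398, 0.1301]
ee_rot: [0.689, 0.725, 0.0, -0.0]
contact_force: [-0.6, 0.2, 0.1]
grip_width: 0.224
grip_force: 30.0
```

Gripped at 19.5 mm, as expected. Lift and carry it over the crown, turning −3.1° to match the stud.

Call:
move_arm:
  rows:
    - [0,0,-0.015,0]
    - [0,0,-0.03,0]
    - [0,0,-0.03,0]
    - [0,0,-0.03,0]
    - [0,0,-0.03,0]

```text
time: 14.4
position: [0.5608, 0.0396, 0.2667]
ee_rot: [0.689, 0.725, -0.0, -0.0]
contact_force: [-0.3, -0.3, -3.4]
grip_width: 0.221
grip_force: 30.0
```

Call:
move_arm:
  rows:
    - [0,0,-0.01,-3.1]
    - [-0.013,0,0,0]
    - [-0.0275,-0.001,0,0]
    - [-0.0275,-0.001,0,0]
    - [-0.0275,-0.001,0,0]

```text
time: 14.9
position: [0.5672, -0.0578, 0.2738]
ee_rot: [0.67, 0.742, -0.001, -0.001]
contact_force: [0.9, -0.1, -3.2]
grip_width: 0.224
grip_force: 30.0
```

Call:
move_arm:
  rows:
    - [-0.0275,-0.001,0,0]
    - [-0.0275,-0.001,0,0]
    - [-0.0275,-0.001,0,0]
    - [-0.0275,-0.001,0,0]
    - [-0.0275,0,0,0]

```text
time: 15.4
position: [0.5772, -0.195, 0.2737]
ee_rot: [0.67, 0.742, -0.001, -0.001]
contact_force: [0.1, 0.3, -3.6]
grip_width: 0.221
grip_force: 30.0
```

Call:
move_arm:
  rows:
    - [-0.0275,0,0,0]
    - [-0.015,0,0,0]
    - [0,0,0,0]
    - [0,0,0,0]
    - [0,0,0,0]

```text
time: 15.9
position: [0.5832, -0.2328, 0.2747]
ee_rot: [0.668, 0.744, 0.001, -0.001]
contact_force: [-0.0, 0.6, -3.9]
grip_width: 0.222
grip_force: 30.0
```

Run:
```python
from h import *
s=observe();Rt=R.from_quat(s["ee_rot"]).as_matrix();print(s["time"],s["position"],s["contact_force"],s["ft_torque"],np.degrees(np.arctan2(Rt[1,0],Rt[0,0])))
w=camera_model("wrist");im=snap("wrist","w4.png");a=snap("top","t4.png");b=snap("side","s4.png")
print("crown err in tool",Rt.T@(np.array([.583,-.235,0])-s["position"]))
c=np.hstack([cv2.resize(im[:,:,::-1],(560,420)),cv2.resize(a[140:280,370:510,::-1],(420,420))])
cv2.imwrite("pics/w4b.png",cv2.resize(c,(800,343)))
```

```text
15.9 [ 0.5832059  -0.23277183  0.27471879] [-0.01369558  0.57223451 -3.88611303] [0.0243382  0.06319909 0.00489731] 96.1031161790146
crown err in tool [-0.00268729 -0.00038519  0.27471449]
```

View pics/w4b.png

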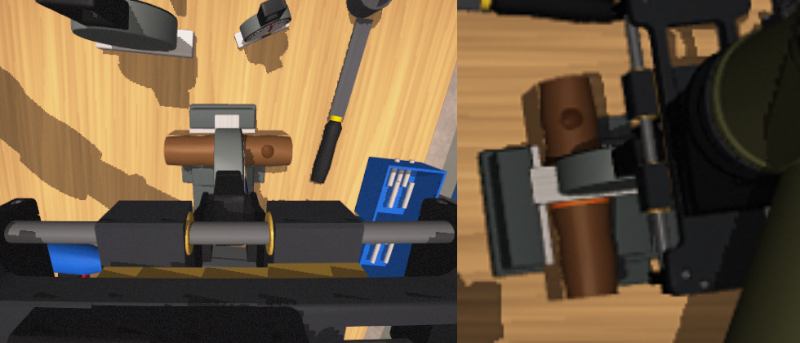

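The wrist view shows the gauge hanging square over the block: foot end at about (230,120), stud parallel to the image rows. Next a quick check of its upright lean, by projecting the foot's end.

```bash
cat > lean.py <<'E'
from h import *
def foot(im,w,s,H=.149,ths=(-.05,0,.05)):
    Rt=R.from_quat(s["ee_rot"]).as_matrix();G=np.c_[Rt[:,1],Rt[:,0],-Rt[:,2]]  # gauge x,y,z upright
    p=s["position"]-Rt[:,2]*.019
    for th in ths:
        c,n=np.cos(th),np.sin(th)
        L=np.array([[1,0,0],[0,c,n],[0,-n,c]])
        print(th,[proj(w,p+G@L@[a,.055,z-H]).round(1).tolist() for a,z in((-.014,.012),(.014,.012),(-.014,0),(.014,0))])
E
python3 - <<'E'
from lean import *
s=observe();w=camera_model("wrist");im=cv2.imread("pics/w4.png")[:,:,::-1];foot(im,w,s)
h=cv2.cvtColor(np.ascontiguousarray(im),cv2.COLOR_RGB2HSV);m=((h[...,1]<40)&(h[...,2]>140)).astype(np.uint8);m[:100]=0;m[200:]=0;m[:,:240]=0;m[:,340:]=0
n,l,st,ce=cv2.connectedComponentsWithStats(m);k=1+st[1:,4].argmax();print(st[k],ce[k])
E
```

```text
-0.05 [[265.5, 133.4], [296.8, 133.5], [266.1, 132.1], [296.1, 132.1]]
0 [[265.7, 140.9], [296.5, 140.9], [266.3, 139.9], [295.9, 139.9]]
0.05 [[265.9, 148.3], [296.3, 148.3], [266.5, 147.7], [295.6, 147.7]]
[240 140  53  23 617] [272.86871961 150.03079417]
```

The foot's end is at row 140, as predicted for upright. Now lower it.

Call:
move_arm:
  rows:
    - [-0.0025,0,0.012,0]
    - [0,0,0.012,0]
    - [0,0,0.01,0]
    - [0,0,0.004,0]
    - [0,0,0,0]

```text
time: 16.55
position: [0.5826, -0.2371, 0.2357]
ee_rot: [0.669, 0.743, -0.0, -0.001]
contact_force: [0.7, 0.6, -3.6]
grip_width: 0.224
grip_force: 30.0
```

Call:
move_arm:
  rows:
    - [0,0,0.001,0]
    - [0,0,0,0]
    - [0,0,0.001,0]
    - [0,0,0,0]
    - [0,0,0,0]

```text
time: 17.05
position: [0.5832, -0.2375, 0.2352]
ee_rot: [0.669, 0.743, 0.0, 0.0]
contact_force: [0.5, -0.1, -3.5]
grip_width: 0.223
grip_force: 30.0
```

Call:
move_arm:
  rows:
    - [0.0025,0,0.001,0]
    - [0,0,0,0]
    - [0,0,0,0]
    - [0,0,0,0]

```text
time: 17.45
position: [0.5829, -0.235, 0.2341]
ee_rot: [0.669, 0.743, 0.0, 0.0]
contact_force: [0.2, 0.3, -4.1]
grip_width: 0.221
grip_force: 30.0
```

Call:
move_arm:
  rows:
    - [0,0,0.001,0]
    - [0,0,0,0]
    - [0,0,0,0]

```text
time: 17.75
position: [0.5829, -0.235, 0.233]
ee_rot: [0.669, 0.743, 0.0, -0.0]
contact_force: [0.6, 0.3, -3.9]
grip_width: 0.226
grip_force: 30.0
```

Call:
move_arm:
  rows:
    - [0,0,0.001,0]
    - [0,0,0,0]
    - [0,0,0,0]

```text
time: 18.05
position: [0.5831, -0.235, 0.2325]
ee_rot: [0.669, 0.743, 0.0, 0.0]
contact_force: [-0.0, 0.5, -1.4]
grip_width: 0.22
grip_force: 30.0
```

The foot touches at z = 0.2325, just as predicted. Press lightly and start rocking toward +y along the rolling path.

Call:
move_arm:
  rows:
    - [0,0,0.001,0]
    - [0.003,0,0,0]
    - [0.003,0,0.0002,0]
    - [0.003,0,0.0002,0]
    - [0.003,0,0.0002,0]

```text
time: 18.55
position: [0.5823, -0.2238, 0.2319]
ee_rot: [0.669, 0.743, 0.0, 0.002]
contact_force: [-0.5, -1.4, 5.4]
grip_width: 0.221
grip_force: 30.0
```

Call:
move_arm:
  rows:
    - [0.003,0,0.0002,0]
    - [0,0,0,0]
    - [0,0,0,0]
    - [0,0,0,0]

```text
time: 18.95
position: [0.582, -0.2207, 0.2317]
ee_rot: [0.669, 0.743, 0.0, 0.001]
contact_force: [0.3, -1.4, 4.9]
grip_width: 0.222
grip_force: 30.4
```

```bash
cat >> lean.py <<'E'
def look(name):
    s=observe();w=camera_model("wrist");im=snap("wrist",name)
    print(s["time"],s["position"].round(4),s["contact_force"].round(2),s["ft_torque"].round(3))
    print("off from crown in tool",(R.from_quat(s["ee_rot"]).as_matrix().T@(s["position"]-np.array([.583,-.235,.2325]))).round(4))
    foot(im,w,s,ths=np.arange(0,.36,.05).round(2))
    h=cv2.cvtColor(np.ascontiguousarray(im),cv2.COLOR_RGB2HSV);m=((h[...,1]<45)&(h[...,2]>110)).astype(np.uint8)
    for c in(270,275,280,285,290): # bright runs down the column
        col=m[100:260,c];d=np.diff(np.r_[0,col,0]);print(c,[(int(a)+100,int(b)+100) for a,b in zip(np.nonzero(d==1)[0],np.nonzero(d==-1)[0]) if b-a>3])
E
python3 -c "
from lean import *
look('w5.png')"
```

```text
18.95 [ 0.582  -0.2207  0.2317] [ 0.31 -1.38  4.87] [-0.562  0.195 -0.039]
off from crown in tool [0.0144 0.0005 0.0008]
0.0 [[265.7, 140.8], [296.5, 140.8], [266.3, 139.9], [295.9, 139.9]]
0.05 [[265.9, 148.2], [296.3, 148.2], [266.5, 147.6], [295.7, 147.6]]
0.1 [[266.1, 155.6], [296.1, 155.6], [266.7, 155.3], [295.4, 155.3]]
0.15 [[266.3, 162.9], [295.9, 162.9], [266.9, 162.9], [295.2, 163.0]]
0.2 [[266.5, 170.2], [295.7, 170.2], [267.0, 170.5], [295.1, 170.5]]
0.25 [[266.6, 177.4], [295.5, 177.4], [267.2, 178.1], [294.9, 178.1]]
0.3 [[266.8, 184.7], [295.4, 184.7], [267.3, 185.6], [294.8, 185.6]]
0.35 [[266.9, 191.9], [295.2, 191.9], [267.4, 193.1], [294.7, 193.1]]
270 []
275 []
280 []
285 []
290 []
```

```bash
python3 -c "
import cv2
g=cv2.imread('pics/w5.png');a=cv2.imread('pics/w4.png')
for c in(272,):
    print('w5',[(r,*map(int,g[r,c-2:c+3].mean(0))) for r in range(126,180,2)]);print('w4',[(r,*map(int,a[r,c-2:c+3].mean(0))) for r in range(130,176,3)])
"
```

```text
w5 [(126, 122, 196, 239), (128, 121, 196, 239), (130, 124, 198, 240), (132, 123, 198, 240), (134, 124, 200, 241), (136, 122, 199, 240), (138, 67, 69, 68), (140, 100, 103, 102), (142, 98, 103, 99), (144, 51, 54, 52), (146, 74, 75, 73), (148, 102, 105, 103), (150, 106, 110, 107), (152, 104, 108, 105), (154, 105, 108, 108), (156, 213, 218, 229), (158, 219, 225, 235), (160, 219, 225, 235), (162, 219, 224, 235), (164, 218, 224, 235), (166, 218, 224, 235), (168, 116, 120, 127), (170, 75, 77, 77), (172, 81, 84, 84), (174, 88, 90, 91), (176, 91, 94, 94), (178, 95, 98, 99)]
w4 [(130, 107, 110, 109), (133, 69, 70, 69), (136, 110, 112, 111), (139, 109, 112, 114), (142, 208, 216, 227), (145, 210, 216, 228), (148, 210, 217, 228), (151, 210, 217, 228), (154, 210, 216, 228), (157, 89, 93, 95), (160, 81, 85, 85), (163, 91, 94, 94), (166, 98, 100, 100), (169, 101, 105, 105), (172, 106, 110, 110), (175, 110, 114, 114)]
```

The column profile puts the foot edge at row 155, which is a lean of about 0.096 rad, so the gauge pivots and rolls as modelled. Continue to about 0.27.

Call:
move_arm:
  rows:
    - [0.0032,0,0.0003,0]
    - [0.0032,0,0.0004,0]
    - [0.0032,0,0.0004,0]
    - [0.0032,0,0.0005,0]
    - [0.0032,0,0.0005,0]

```text
time: 19.5
position: [0.5801, -0.2048, 0.2294]
ee_rot: [0.669, 0.743, 0.0, 0.001]
contact_force: [-1.5, -0.4, 4.7]
grip_width: 0.225
grip_force: 30.0
```

Call:
move_arm:
  rows:
    - [0.0032,0,0.0005,0]
    - [0.0032,0,0.0006,0]
    - [0.0032,0,0.0006,0]
    - [0,0,0,0]
    - [0,0,0,0]

```text
time: 20.0
position: [0.5788, -0.1945, 0.227]
ee_rot: [0.669, 0.743, 0.0, 0.0]
contact_force: [-1.3, -1.0, 5.7]
grip_width: 0.225
grip_force: 30.0
```

```bash
sed -i 's/h\[...,2\]>110)).astype(np.uint8)/h[...,2]>180)).astype(int)/' lean.py; python3 -c "
from lean import *
look('w6.png')"
```

```text
20.0 [ 0.5788 -0.1945  0.227 ] [-1.27 -0.99  5.66] [-0.485  0.403 -0.037]
off from crown in tool [0.0407 0.0001 0.0055]
0.0 [[265.7, 140.9], [296.5, 140.9], [266.3, 139.9], [295.9, 139.9]]
0.05 [[265.9, 148.3], [296.3, 148.3], [266.5, 147.6], [295.6, 147.7]]
0.1 [[266.1, 155.6], [296.1, 155.6], [266.7, 155.3], [295.4, 155.4]]
0.15 [[266.3, 162.9], [295.9, 163.0], [266.9, 163.0], [295.2, 163.0]]
0.2 [[266.5, 170.2], [295.7, 170.2], [267.0, 170.6], [295.1, 170.6]]
0.25 [[266.6, 177.5], [295.5, 177.5], [267.2, 178.1], [294.9, 178.1]]
0.3 [[266.7, 184.7], [295.4, 184.7], [267.3, 185.7], [294.8, 185.7]]
0.35 [[266.9, 191.9], [295.2, 191.9], [267.4, 193.2], [294.7, 193.2]]
270 [(182, 189)]
275 [(182, 189)]
280 [(182, 189)]
285 [(182, 189)]
290 [(182, 189)]
```

Run:
```python
from h import *
for n,b in(("w2",(200,240,285,320)),("w3",(185,205,285,305))):
    im=cv2.imread(f"pics/{n}.png");h=cv2.cvtColor(im,cv2.COLOR_BGR2HSV).astype(int)
    sat=np.clip((h[...,1]-60)/150.,0,1)*((h[...,0]<8)|(h[...,0]>170))
    for r in range(b[0],b[1]):
        q=sat[r,b[2]:b[3]]
        if q.sum()>1: print(n,r,"w",q.sum().round(1),"c",(b[2]+(q*np.arange(len(q))).sum()/q.sum()).round(2),"V",int((q*h[r,b[2]:b[3],2]).sum()/q.sum()))
    bl=(h[...,1]>120)&(h[...,0]>105)&(h[...,0]<130)
    for r in range(b[0]-10,b[1]):
        q=np.nonzero(bl[r,265:295])[0]
        if 0<len(q)<8: print("needle",r,265+q.mean())
```

```text
w2 220 w 6.6 c 294.86 V 117
w2 221 w 8.5 c 295.0 V 117
w2 222 w 9.5 c 295.64 V 115
w2 223 w 10.2 c 296.47 V 112
w2 224 w 10.7 c 297.34 V 109
w2 225 w 9.9 c 298.53 V 123
w2 226 w 8.8 c 299.11 V 153
w2 227 w 8.5 c 299.27 V 168
w2 228 w 8.8 c 299.39 V 125
w2 229 w 2.3 c 297.96 V 60
needle 199 281.0
needle 207 281.0
needle 208 281.0
needle 209 281.0
needle 210 280.5
needle 211 280.5
needle 212 281.0
needle 213 281.0
needle 214 281.0
needle 215 280.5
needle 216 281.0
needle 217 281.0
needle 218 280.5
needle 219 280.5
needle 220 280.5
needle 221 280.5
needle 222 280.5
needle 223 281.0
w3 194 w 5.7 c 290.78 V 104
w3 195 w 7.2 c 291.34 V 99
w3 196 w 7.4 c 292.75 V 116
w3 197 w 5.7 c 293.63 V 146
w3 198 w 5.3 c 293.81 V 116
needle 187 280.5
needle 188 280.5
needle 189 280.5
needle 190 280.5
needle 191 280.5
needle 192 280.5
needle 193 281.0
needle 194 280.5
needle 195 281.0
```

```bash
cat > edge.py <<'E'
from h import *
def edge(n,lo,hi):
    g=cv2.cvtColor(cv2.imread(n),cv2.COLOR_BGR2GRAY).astype(float)[:,268:278].mean(1)
    out=[]
    for r in range(lo,hi):
        if g[r]<160<=g[r+1]: out.append(round(r+(160-g[r])/(g[r+1]-g[r]),2))
    return out
E
python3 -c "
from edge import *
print(edge('pics/w4.png',136,160),edge('pics/w5.png',140,170),edge('pics/w6.png',170,195))"
```

```text
[np.float64(140.11)] [np.float64(154.94)] [np.float64(180.92)]
```

The lean is about 0.2725 rad and the mark about 0.268 (38 mm radius check), so the needle is on the mark. I'll ease the press slightly and let the needle settle.

Call:
move_arm:
  rows:
    - [-0.0005,0,-0.0007,0]
    - [0,0,0,0]
    - [0,0,0,0]
    - [0,0,0,0]
    - [0,0,0,0]

```text
time: 20.55
position: [0.5788, -0.195, 0.2272]
ee_rot: [0.669, 0.743, 0.0, -0.0]
contact_force: [-0.2, -0.5, 4.3]
grip_width: 0.226
grip_force: 30.0
```

Call:
move_arm:
  rows:
    - [0,0,0,0]
    - [0,0,0,0]
    - [0,0,0,0]
    - [0,0,0,0]
    - [0,0,0,0]

```text
time: 21.05
position: [0.5788, -0.1951, 0.2272]
ee_rot: [0.669, 0.743, 0.0, 0.0]
contact_force: [-0.8, -0.6, 5.2]
grip_width: 0.223
grip_force: 30.0
```

Call:
move_arm:
  rows:
    - [0,0,0,0]
    - [0,0,0,0]
    - [0,0,0,0]
    - [0,0,0,0]
    - [0,0,0,0]

```text
time: 21.55
position: [0.5788, -0.1951, 0.2272]
ee_rot: [0.669, 0.743, 0.0, 0.0]
contact_force: [-1.0, -0.3, 5.0]
grip_width: 0.222
grip_force: 30.0
```

```bash
python3 -c "
from edge import *
s=observe();print(s['time'],s['position'],s['contact_force'],s['grip_force'])
im=snap('wrist','w7.png');b=snap('side','s7.png');e=edge('pics/w7.png',165,200);print(e,.25+(e[0]-.2-177.45)/7.25*.05)
cv2.imwrite('pics/w7b.png',np.hstack([cv2.resize(im[60:270,140:420,::-1],(400,300)),cv2.resize(b[80:230,240:440,::-1],(400,300))]))"
```

```text
21.55 [ 0.57876231 -0.19506067  0.22719675] [-1.00728545 -0.28871122  4.99934179] 29.99051470309496
[np.float64(180.45)] 0.2693103448275863
```

View pics/w7b.png

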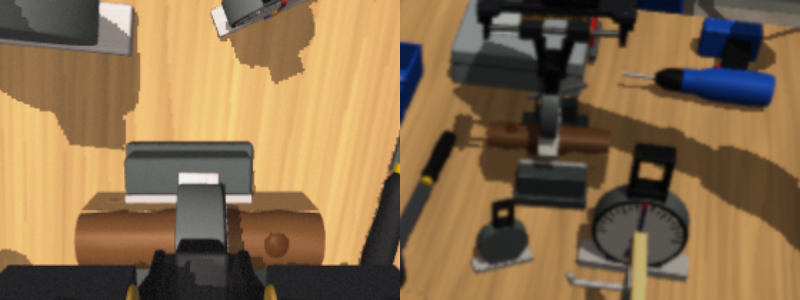

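The picture shows the foot seated across the block at (198,180), leaning toward +y, with the look-alikes and vice unmoved. I'll lighten the press a bit more.

Call:
move_arm:
  rows:
    - [0,0,-0.0008,0]
    - [0,0,0,0]
    - [0,0,0,0]
    - [0,0,0,0]
    - [0,0,0,0]

```text
time: 22.15
position: [0.5785, -0.1949, 0.2273]
ee_rot: [0.669, 0.743, -0.0, -0.0]
contact_force: [0.3, -0.1, -2.6]
grip_width: 0.223
grip_force: 29.9
```

Call:
move_arm:
  rows:
    - [0,0,0,0]
    - [0,0,0,0]
    - [0,0,0,0]
    - [0,0,0,0]
    - [0,0,0,0]

```text
time: 22.65
position: [0.5786, -0.195, 0.2278]
ee_rot: [0.669, 0.743, -0.0, -0.0]
contact_force: [-0.4, 0.5, -3.4]
grip_width: 0.224
grip_force: 29.9
```

Call:
move_arm:
  rows:
    - [0,0,0,0]
    - [0,0,0,0]
    - [0,0,0,0]
    - [0,0,0,0]
    - [0,0,0,0]

```text
time: 23.15
position: [0.5788, -0.1951, 0.228]
ee_rot: [0.669, 0.743, 0.0, 0.0]
contact_force: [0.2, -1.4, -2.8]
grip_width: 0.222
grip_force: 29.9
```

```bash
python3 -c "
from edge import *
snap('wrist','w8.png');e=edge('pics/w8.png',165,200);th=.25+(e[0]-.2-177.45)/7.25*.05
s=observe();print(th,s['position'],s['contact_force'])
if abs(th-.268)<.012 and 0<s['contact_force'][2]<7: print(close_job())"
```

```text
0.25172413793103465 [ 0.57874965 -0.19508392  0.22797815] [ 0.84449704  0.76140351 -3.7967279 ]
```

That lifted it off, and the lean sagged to 0.252. Press back down and roll a little further.

Call:
move_arm:
  rows:
    - [0,0,0.0007,0]
    - [0,0,0,0]
    - [0,0,0,0]
    - [0,0,0,0]
    - [0,0,0,0]

```text
time: 23.7
position: [0.5788, -0.195, 0.2273]
ee_rot: [0.669, 0.743, 0.0, 0.0]
contact_force: [0.7, 0.5, -2.9]
grip_width: 0.218
grip_force: 29.9
```

```bash
cat > fin.py <<'E'
from edge import *
import sys
n=sys.argv[1];snap('wrist',n);e=edge('pics/'+n,165,200);th=.25+(e[0]-.2-177.45)/7.25*.05
s=observe();print(s['time'],th,s['position'],s['contact_force'])
E
python3 fin.py w9.png
```

```text
23.75 0.2518620689655173 [ 0.57880408 -0.19506645  0.22732834] [-0.32115675  0.46994151 -3.80727805]
```

Call:
move_arm:
  rows:
    - [0,0,0.0006,0]
    - [0,0,0.0003,0]
    - [0,0,0,0]
    - [0,0,0,0]
    - [0,0,0,0]

```text
time: 24.25
position: [0.5791, -0.1949, 0.2271]
ee_rot: [0.669, 0.743, 0.0, 0.0]
contact_force: [0.0, 0.9, 4.1]
grip_width: 0.221
grip_force: 30.0
```

```bash
python3 fin.py w10.png
```

```text
24.3 0.2528275862068967 [ 0.57906786 -0.19487942  0.2270968 ] [-0.97196737  1.99481134  4.67435478]
```

Call:
move_arm:
  rows:
    - [0.0012,0,0.0002,0]
    - [0.0011,0,0.0002,0]
    - [0,0,0,0]
    - [0,0,0,0]
    - [0,0,0,0]

```text
time: 24.8
position: [0.5789, -0.1933, 0.2267]
ee_rot: [0.669, 0.743, 0.0, 0.001]
contact_force: [-1.1, 0.3, 5.5]
grip_width: 0.226
grip_force: 30.0
```

```bash
python3 fin.py w11.png
```

```text
24.85 0.2640000000000002 [ 0.57884229 -0.19331852  0.22666383] [-0.55197709  0.90574442  5.62471828]
```

Call:
move_arm:
  rows:
    - [0.0006,0,0,0]
    - [0,0,0,0]
    - [0,0,0,0]
    - [0,0,0,0]
    - [0,0,0,0]

```text
time: 25.35
position: [0.5787, -0.1928, 0.2265]
ee_rot: [0.669, 0.743, 0.0, 0.001]
contact_force: [-0.6, -0.3, 5.4]
grip_width: 0.227
grip_force: 30.0
```

Call:
move_arm:
  rows:
    - [0,0,0,0]
    - [0,0,0,0]
    - [0,0,0,0]
    - [0,0,0,0]
    - [0,0,0,0]

```text
time: 25.85
position: [0.5787, -0.1928, 0.2265]
ee_rot: [0.669, 0.743, 0.0, 0.001]
contact_force: [-1.9, 0.5, 6.1]
grip_width: 0.228
grip_force: 30.0
```

Call:
move_arm:
  rows:
    - [0,0,0,0]
    - [0,0,0,0]
    - [0,0,0,0]
    - [0,0,0,0]
    - [0,0,0,0]

```text
time: 26.35
position: [0.5788, -0.1928, 0.2265]
ee_rot: [0.669, 0.743, 0.0, 0.001]
contact_force: [-1.3, 0.6, 5.5]
grip_width: 0.225
grip_force: 30.0
```

```bash
echo "
if abs(th-.268)<.01 and 1<s['contact_force'][2]<8: print(close_job())" >> fin.py; python3 fin.py w12.png
```

```text
26.4 0.2664137931034484 [ 0.5787365  -0.19281029  0.22653768] [-0.71641107  1.16978478  5.41658334]
the job is handed in; nothing more can be done
None
```

I handed the job in at 26.4 s: still gripped, the gauge stands across the orange band leaning 0.266 rad, foot on the wood at about 9 N; I put the set mark at 0.265–0.285 rad from the earlier dial views, since no camera could see the dial at the end. I had to stand it on the bench once to regrip.

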